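# Put a cylinder repair kit together in the kit tray

### The arm

A 6-joint arm with a two-finger parallel gripper is mounted at the origin on the work surface. World frame = base frame: x ahead of the robot, y to its left, z up, the work surface at z = 0. Lengths are in mm, angles in rad, forces in N, time in s.
With the tool pointing down it reaches from about 275 to 1000 mm from the base axis. Payload 8.4 kg.
Tool frame: the origin (TCP) lies at the centre of the arm's flange, where the gripper is bolted on; the fingertips stand 173 mm ahead of it and the grasp point (between the pads) lies 155 mm ahead of it (tcp_to_tips is the distance from the TCP to the fingertips, in mm); z points along the fingers, x is the direction in which the jaws open and shut, and the axes are right-handed (so a half turn about z gives the same grasp; the last joint's range is limited). The gripper opens to 85 mm and grips with 20 to 120 N. Pads are 22 mm wide; open, the fingers measure 114 mm over their backs; the gripper's body (76 mm by 85 mm) begins 54 mm behind the grasp point. The pads swing forward as they close: fully open they stand 13 mm farther back than shut.
Start: joints at [-1.288, 0.353, 1.633, -0, 1.155, -0.002], TCP at [175.602, -599.828, 404.681] pointing down, gripper open.
Joint ranges: [-2.63, 2.63], [-0.92, 2.1], [0.06, 2.66], [-1.3, 4.44], [0, 2.69], [-3.02, 3.02]. Speed limits (rad/s): [2.22, 2.22, 2.79, 3.14, 3.14, 3.14].

### API

Orientations are given as [roll, pitch, yaw] about the fixed x, y, z axes, in that order (R = Rz(yaw) Ry(pitch) Rx(roll)).
In Python, from rig import sense, grab_frame, camera_info, sign_off, tcp_to_tips gives the robot as it stands.
- The arm moves only by the shell command python3 -m creep 'ROWS' [FORCE]. ROWS is text: rows parted by semicolons, each of 5 numbers parted by spaces: the opening in per cent of the stroke, from 0 (shut) to 100 (fully open), then the shift along the tool's x, y, z in cm, then the turn about the tool's z in degrees. In form: fingers tx ty tz roll; .... A call has 1 to 20 rows; each row is the pose to reach, as a shift and turn from the pose measured when the call began, along the tool's axes at that moment; what a row does not reach only later rows make up. A row lasts 1/10 s, in which the tool goes at most 50 mm and 8.59 degrees, less where a joint would pass 70% of its speed; a pose out of reach is approached as far as the arm can. A call with a gripper value outside its range is refused whole. The fingers move at their own pace and stop on an object; FORCE is the grip in N (left out, the last holds). Time passes only in rows, so rows that repeat a pose let the fingers close. It gives the time, the measured TCP pose, the force and the opening at its end, in the units of the state.
- sense(): the state, without advancing time (a new reading comes with each control period).
- grab_frame(name): name is "side" or "top" or "wrist"; returns (picture, depth): 384x512x3 uint8, blue, green, red; 384x512 float32, mm along the optical axis (not along the pixel's ray), 0 where there is no reading.
- camera_info(name): a dict with "vertical_fov" (degrees; the focal length in pixels is half the picture's height over the tangent of half this angle, whatever the lens; pixels are square), "cx", "cy" (the principal point, pixels), "world_to_cam" (4x4, takes a point from world to camera coordinates). Camera axes: x right, y down, z forward; pixel columns grow to the right and rows downward; lengths in mm; the calibration is good to about 2 mm. A picture is of the moment at which its call begins: read the wrist's pose just before it. camera_info takes no time and is no camera call; for the wrist camera it gives the pose at the moment of the call.
- sign_off(): hands the job in, once; it reports no verdict.
The state is a dict: "clock": time; "qpos": joint angles; "qvel": joint speeds; "joint_efforts": joint torques, N m; "eef_pos": TCP position; "tcp_rot": TCP orientation; "contact_force": force on the tool from outside, world axes, zero at the start; "wrist_torque": the same for the moment, N m; "opening": opening from 0.0 (shut) to 1.0 (fully open).
Only numpy, scipy, OpenCV 4.12 (cv2) and the standard library are available. Lean on these libraries where they do the work, as an engineer would, in place of code of your own. Each camera call takes 0.05 s, during which the arm holds its last target.

### The job

Put the repair kit together in the blue tray: lay the shorter of the two air cylinders lengthwise across both cradles of the cradle insert, stand the manifold that has its two valves fitted upright in the plain insert, and lay the silencer and the L-shaped elbow flat in the divided insert, one in each compartment, whichever way round. Set each part down without dropping it, and leave the longer cylinder, the manifold without valves and the T-shaped fitting where they lie.

Things in the scene. Friction and masses are not known exactly. Their poses are not given: they have to be found in the camera images.
- cylinder_short: Air cylinder lying down: two square end caps 32 x 32 mm, 24 mm long, joined by a tube 28 mm across (tie rods do not widen it). The SHORTER one: tube 42 mm, 90 mm over the caps, rod 14 mm out of the +x end. Origin: on the axis at mid-tube, 16 mm above what the caps lie on; x along the axis to the rod. 260 g. Grip across mid-tube.
- cylinder_long: Air cylinder lying down: two square end caps 32 x 32 mm, 24 mm long, joined by a tube 28 mm across (tie rods do not widen it). The LONGER one, to be left: tube 80 mm, 128 mm over the caps, rod 14 mm out of the +x end. Origin: on the axis at mid-tube; x along the axis to the rod.
- manifold_valved: Manifold with both valves: brass-coloured block 76 mm long (x), 38 wide (y), 30 high (z), small dark ports. Origin: centre of the underside; z up. Two steel cartridge valves, 23 mm across, stand on top at x = +19 and -19 mm, up to 54 mm above the underside. 320 g. Grip the block across its width, below the valves.
- manifold_bare: Manifold WITHOUT valves, to be left: brass-coloured block 76 mm long (x), 38 wide (y), 30 high (z), small dark ports. Origin: centre of the underside; z up. Two dark open holes 14 mm across in the top where valves would go.
- silencer: Exhaust silencer, bronze and copper, 54 mm long, on its side: thread 18 mm across (x -27 to -17 mm), hexagon 24 mm across flats (x -17 to -7), round body 24 mm across (x -7 to +27). Origin: on the axis at mid-length, 12 mm above what it lies on; x along the axis to the round end. 80 g.
- elbow: Steel L-shaped pipe fitting lying flat, 24 mm thick: a 24 mm cube knuckle and two arms reaching 40 mm from its centre: along +x round and plain, 24 mm across, black ring in the last 2 mm; along +y a 24 mm hexagon, then thread 21 mm across. Origin: knuckle centre, 12 mm above what it lies on; z square to both arms. 100 g. Grip across the plain arm at x = 27 mm.
- tee: Steel T-shaped pipe fitting, to be left, lying flat, 24 mm thick: like the elbow but with three arms, plain ones along +x and -x, hexagon and thread along +y, each reaching 40 mm from the knuckle's centre. Origin: knuckle centre; z square to the arms.
- insert_cradle: Light grey insert in the fixed blue kit tray, 160 (x) x 96 mm (y), floor, walls 3 mm, rim 13 mm above its underside. Origin: centre of underside, 3 mm above the bench; z up. CRADLES at x = +33 and -33 mm: a rib 14 mm long in x, its top 11 mm above the underside, between cheeks 5 mm thick, 26 mm high, inner faces at y = +24 and -24. A cylinder along x rests its caps on both ribs.
- insert_plain: Light grey insert in the fixed blue kit tray, 160 (x) x 96 mm (y), floor, walls 3 mm, rim 13 mm above its underside. Origin: centre of underside, 3 mm above the bench; z up. PLAIN: undivided, empty. The three inserts lie side by side, 96.5 mm apart along y, in any order; the tray's rim is 5 mm thick and level with theirs.
- insert_divided: Light grey insert in the fixed blue kit tray, 160 (x) x 96 mm (y), floor, walls 3 mm, rim 13 mm above its underside. Origin: centre of underside, 3 mm above the bench; z up. DIVIDED by a cross wall at x = 0, 4 mm thick, as high as the rim, into two compartments, each 75 (x) x 90 mm (y), centred at x = +39.5 and -39.5 mm.

How it is judged:
By the outcome, as a careful person would: the job done as asked, in the order asked, and still so for the second after the job is handed in, with the robot touching nothing.
It also fails if it takes over 102 s, if anything falls off the work surface, if the arm or the gripper's body presses on something with over 40 N, if the wrist force passes 120 N, or if a joint passes its speed limit or range.

## Working session

There is one attempt and no reset: what is moved stays moved. The work goes in short steps, Python scripts to look and compute and a shell command to move; the robot and the scene stay as the last step left them, time stands still between calls to the robot, and variables do not carry over. Pictures are saved under pics/ and viewed, and the job is handed in when it is done.

```bash
ls -la; mkdir -p pics; cat > h.py <<'E'
import numpy as np, cv2
from rig import sense, grab_frame, camera_info
def save(name,fn):
    p,d=grab_frame(name); ci=camera_info(name)
    cv2.imwrite(f'pics/{fn}.png',p); np.savez(f'pics/{fn}.npz',p=p,d=d,cx=ci['cx'],cy=ci['cy'],f=192/np.tan(np.radians(ci['vertical_fov'])/2),T=np.array(ci['world_to_cam']))
def w(fn,u,v,z=None):
    a=np.load(f'pics/{fn}.npz'); f=a['f'];T=np.linalg.inv(a['T'])
    r=np.array([(u-a['cx'])/f,(v-a['cy'])/f,1.])
    if z is None:
        d=a['d'][int(round(v)),int(round(u))]; return (T@np.append(r*d,1))[:3]
    o=T[:3,3]; dr=T[:3,:3]@r; return o+dr*(z-o[2])/dr[2]
E
python3 - <<'E'
from h import *
for n in('top','side','wrist'): save(n,n+'0'); a=np.load(f'pics/{n}0.npz'); print(n,a['p'].shape,a['f'],a['cx'],a['cy'],np.round(np.linalg.inv(a['T']),3).tolist())
print(sense())
E
```

```text
total 12
drwxr-xr-x  3 agent agent 4096 Dec  7 15:30 .
drwxr-xr-x 23 root  root  4096 Dec  7 15:30 ..
drwxr-xr-x  2 agent agent 4096 Dec  7 15:30 pics
top (384, 512, 3) 494.4893844601274 260.1244993738745 194.89989381170523 [[0.02, -0.987, 0.162, 298.114], [-1.0, -0.021, -0.006, 9.408], [0.01, -0.161, -0.987, 1259.23], [0.0, 0.0, 0.0, 1.0]]
side (384, 512, 3) 499.33912583369937 256.74895956585567 187.51190227619205 [[-0.938, -0.188, 0.292, 98.107], [-0.347, 0.51, -0.787, 1130.734], [-0.001, -0.839, -0.544, 840.057], [0.0, 0.0, 0.0, 1.0]]
wrist (384, 512, 3) 315.4523129151345 257.1469594700194 186.8452532496236 [[0.282, -0.907, -0.312, 256.1], [-0.959, -0.267, -0.091, -576.613], [-0.001, 0.324, -0.946, 372.811], [0.0, 0.0, 0.0, 1.0]]
{'clock': 0.15, 'qpos': array([-1.28837742e+00,  3.53511864e-01,  1.63392486e+00, -2.54086373e-05,
        1.15520557e+00, -2.41866257e-03]), 'qvel': array([ 0.00030487, -0.00132475, -0.00160641, -0.00067993,  0.00105385,
        0.00062024]), 'joint_efforts': array([-7.10853601e-04, -6.05637503e+01, -3.42339635e+01,  1.24490334e-04,
        6.20105027e-03, -2.14757449e-05]), 'eef_pos': array([ 175.56567687, -599.66522169,  404.13625505]), 'tcp_rot': array([ 3.14157196e+00,  1.04968859e-03, -1.28594850e+00]), 'contact_force': array([ 0.74654634,  0.33904273, -0.20156708]), 'wrist_torque': array([0.00354401, 0.02090736, 0.02723502]), 'opening': 1.0023432527417417}
```

View pics/top0.png

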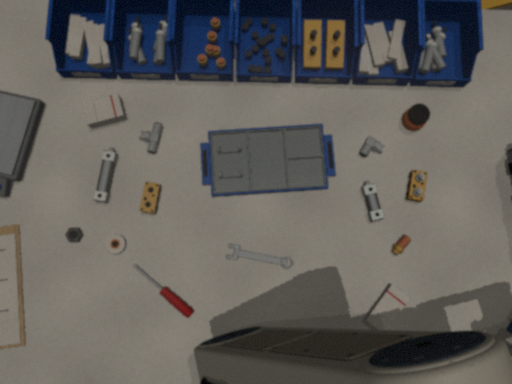

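View pics/side0.png

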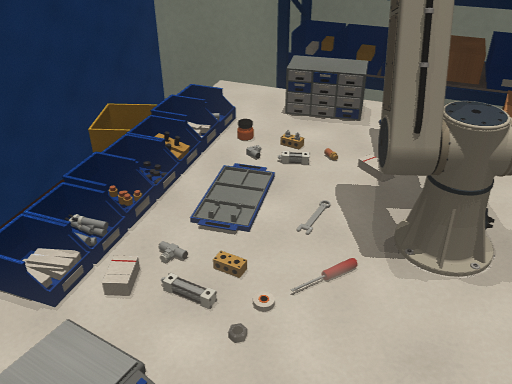

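The top view shows the parts to kit on the right: elbow about (371,147), valved manifold (417,185), short cylinder (373,201), silencer (402,244). The tray is centred near (268,160). The parts to leave are on the left. I'll enlarge.

```bash
python3 - <<'E'
from h import *
p=cv2.imread('pics/top0.png')
def crop(p,u0,v0,wd,ht,k,fn):
    c=cv2.resize(p[v0:v0+ht,u0:u0+wd],None,fx=k,fy=k,interpolation=cv2.INTER_CUBIC)
    c=np.clip(c.astype(float)*1.5,0,255).astype(np.uint8); cv2.imwrite(f'pics/{fn}.png',c)
crop(p,340,130,100,75,8,'c_a'); crop(p,350,170,100,90,6,'c_b'); crop(p,195,115,145,90,5,'c_t')
E
```

```text
(no output)
```

View pics/c_a.png

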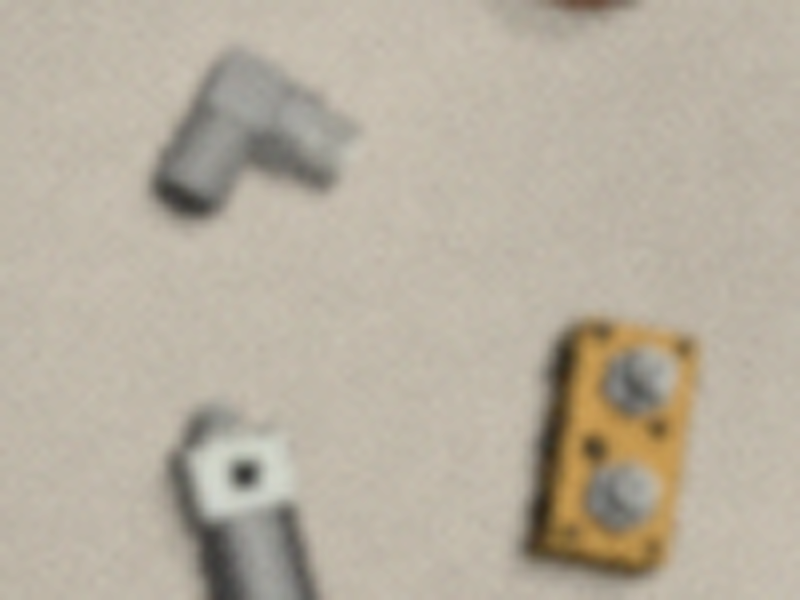

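View pics/c_b.png

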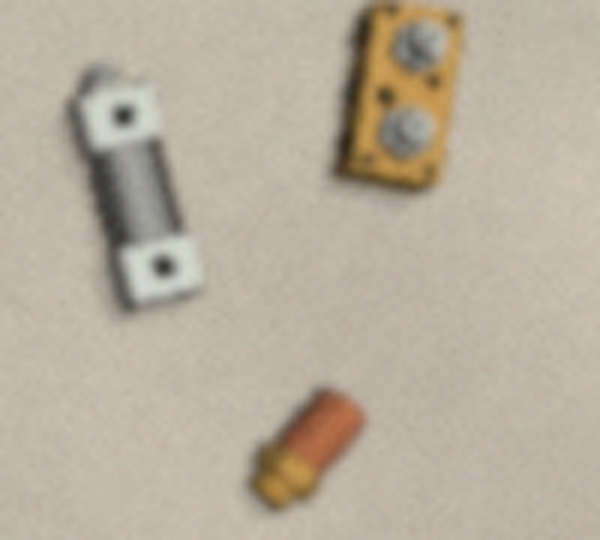

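View pics/c_t.png

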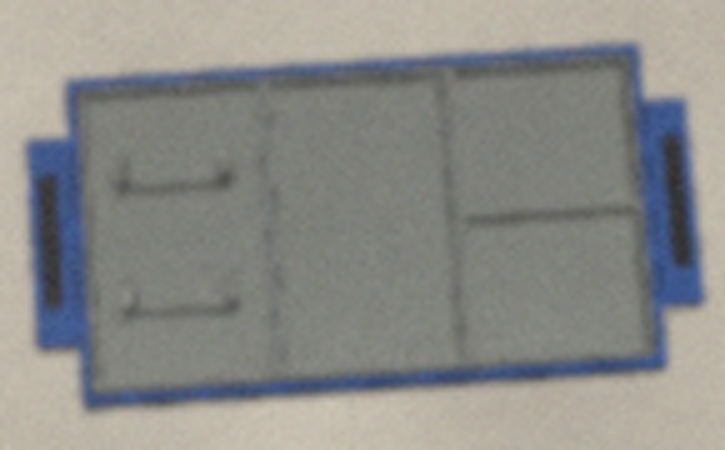

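View pics/wrist0.png

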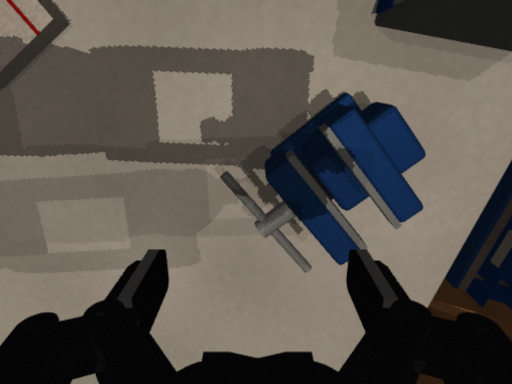

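```bash
cat >> h.py <<'E'
def cloud(fn):
    a=np.load(f'pics/{fn}.npz'); f=a['f'];T=np.linalg.inv(a['T']); d=a['d']
    v,u=np.mgrid[:384,:512]; P=np.stack([(u-a['cx'])/f*d,(v-a['cy'])/f*d,d,np.ones_like(d)],-1)
    return (P@T.T)[...,:3]
E
python3 - <<'E'
from h import *
P=cloud('top0')
print('bench',[np.round(P[v,u],1).tolist() for u,v in[(350,230),(300,220),(430,150),(180,130),(340,110)]])
R={'elbow':(355,132,390,162),'man':(402,165,432,207),'cyl':(355,175,390,226),'sil':(388,230,416,258)}
for n,(u0,v0,u1,v1) in R.items():
    q=P[v0:v1,u0:u1].reshape(-1,3); z=q[:,2]
    m=z>6; s=q[m]
    r=cv2.minAreaRect(s[:,:2].astype(np.float32))
    print(n,len(s),'zmax',np.percentile(z,[50,90,95,99]).round(1),s.mean(0).round(1),r)
# tray
for n,(u,v) in {'TL':(68,82),'TR':(637,44),'BR':(665,365),'BL':(88,405)}.items(): print(n,w('top0',195+u/5,115+v/5,16).round(1))
for n,(u,v) in {'v1':(640,380),'v2':(622,492)}.items(): print(n,w('top0',340+u/8,130+v/8,54).round(1))
for n,(u,v) in {'c1':(124,115),'c2':(164,266)}.items(): print(n,w('top0',350+u/6,170+v/6,32).round(1))
q=P[120:200,200:335]; print(np.percentile(q[...,2],[1,5,20,50,80,95,99]).round(1))
E
```

```text
bench [[418.4, -230.1, 0.7], [441.4, -102.1, 1.0], [633.5, -442.5, 0.7], [672.1, 215.2, 2.8], [737.3, -206.3, 1.4]]
elbow 318 zmax [ 2.1 24.2 26.2 29. ] [ 626.6 -275.2   56.1] ((476.00701904296875, -175.95675659179688), (105.3365478515625, 502.9188232421875), 55.65129470825195)
man 558 zmax [ 3.7 35.1 42.7 53.9] [ 532.5 -394.    32.6] ((407.28253173828125, -230.30966186523438), (113.80964660644531, 514.369140625), 36.96100616455078)
cyl 552 zmax [ 2.  31.8 33.9 36.8] [ 489.  -278.7   41.3] ((399.22747802734375, -180.50146484375), (127.44037628173828, 410.9942321777344), 45.25966262817383)
sil 222 zmax [ 1.6 23.1 24.6 28.8] [ 381.1 -344.7   54. ] ((355.6893615722656, -186.7935791015625), (58.18057632446289, 404.7890625), 8.175139427185059)
TL [666.1 138.7  16. ]
TR [ 693.5 -157.5   16. ]
BR [ 523.4 -171.8   16. ]
BL [496.3 122.2  16. ]
v1 [ 548.1 -395.9   54. ]
v2 [ 512.6 -389.1   54. ]
c1 [ 519.9 -277.3   32. ]
c2 [ 456.2 -293.    32. ]
[-3.7 -1.4  2.3  6.7 13.7 18.4 22. ]
```

```bash
cat >> h.py <<'E'
from scipy.spatial.transform import Rotation as Ro
def goto(x,y,z,yaw):
    s=sense(); R=Ro.from_euler('xyz',s['tcp_rot']).as_matrix()
    d=R.T@(np.array([x,y,z])-s['eef_pos'])/10
    cur=np.degrees(np.arctan2(R[1,0],R[0,0])); t=-(yaw-cur); t=(t+90)%180-90
    print('now',s['eef_pos'].round(1),np.degrees(s['tcp_rot']).round(2),'op',round(s['opening'],3),'F',s['contact_force'].round(1),'t',s['clock'])
    print('shift cm',d.round(2),'turn',round(t,2),'(alt',round(t-180*np.sign(t),1),') rows>=',int(np.ceil(max(np.linalg.norm(d)/5,abs(t)/8.59))))
E
python3 - <<'E'
import rig; print(rig.tcp_to_tips, rig.tcp_to_tips() if callable(rig.tcp_to_tips) else '')
from h import *
goto(488,-285,320,-76.2)
E
```

```text
173.4 
now [ 175.6 -599.7  404.1] [ 1.800e+02  6.000e-02 -7.368e+01] op 1.002 F [ 0.7  0.3 -0.2] t 0.15
shift cm [-21.41 -38.83   8.44] turn 2.52 (alt -177.5 ) rows>= 10
```

```bash
python3 -m creep '100 -2 -4 0.8 0.2; 100 -5 -9 2 0.5; 100 -8 -14 3 1; 100 -11 -19 4 1.5; 100 -14 -25 5.5 2; 100 -17 -31 7 2.5; 100 -20 -36 8 2.5; 100 -21.4 -38.8 8.4 2.5; 100 -21.4 -38.8 8.4 2.5; 100 -21.4 -38.8 8.4 2.5; 100 -21.4 -38.8 8.4 2.5; 100 -21.4 -38.8 8.4 2.5'; python3 - <<'E'
from h import *
goto(488,-285,320,-76.2); save('wrist','w1'); save('top','t1')
E
```

```text
clock: 1.35
eef_pos: [487.3, -285.6, 320.3]
tcp_rot: [3.141, 0.001, -1.329]
contact_force: [-0.0, -0.4, -0.5]
opening: 1.0
now [ 487.3 -285.6  320.3] [ 1.7996e+02  6.0000e-02 -7.6170e+01] op 1.0 F [-0.  -0.4 -0.5] t 1.35
shift cm [-0.04 -0.08  0.03] turn 0.03 (alt -180.0 ) rows>= 1
```

View pics/w1.png

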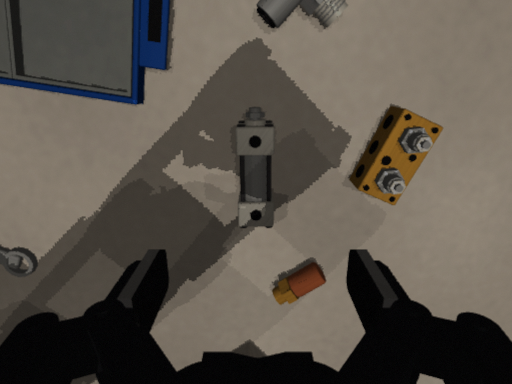

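The cylinder is aligned with the camera columns, ports at about (255,142) and (256,215), rod end up. The manifold valves are near (416,140) and (390,182), the silencer runs from (282,293) to (319,274), and the elbow is at the top edge.

```bash
python3 - <<'E'
from h import *
for n,u,v,z in [('c1',255,142,32),('c2',256,215,32),('v1',418,138,54),('v2',391,181,54),('m_tl',402,109,30),('m_tr',441,125,30),('m_bl',359,184,30),('m_br',395,202,30),('sil-',278,293,12),('sil+',321,274,12)]: print(n,w('w1',u,v,z).round(1))
p=cv2.imread('pics/w1.png')
c=cv2.resize(p[90:330,230:450],None,fx=2.5,fy=2.5,interpolation=cv2.INTER_CUBIC); cv2.imwrite('pics/w1c.png',np.clip(c*1.4,0,255).astype(np.uint8))
E
```

```text
c1 [ 520.2 -276.4   32. ]
c2 [ 456.8 -292.8   32. ]
v1 [ 556.4 -393.2   54. ]
v2 [ 519.9 -386.2   54. ]
m_tl [ 573.8 -384.4   30. ]
m_tr [ 569.5 -420.1   30. ]
m_bl [ 505.7 -372.6   30. ]
m_br [ 497.5 -409.1   30. ]
sil- [ 366.8 -338.5   12. ]
sil+ [ 399.9 -375.3   12. ]
```

View pics/w1c.png

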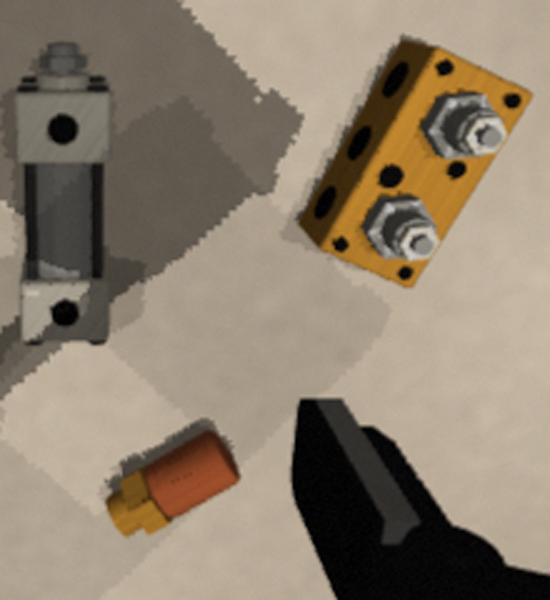

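```bash
python3 - <<'E'
from h import *
P=cloud('w1'); a=np.load('pics/w1.npz')
for u0,v0,u1,v1 in [(138,250,166,300),(350,250,378,300)]:
    q=P[v0:v1,u0:u1].reshape(-1,3); q=q[(q[:,2]>80)&(q[:,2]<400)]
    print(320.3-np.percentile(q[:,2],[0,1,5,25,50]).round(1))
goto(488.4,-284.7,190,-75.9)
E
```

```text
[159.9 158.  155.3 150.2 144.1]
[159.4 158.  155.4 150.3 144.1]
now [ 486.9 -286.2  320.6] [ 1.7999e+02  5.0000e-02 -7.6270e+01] op 1.0 F [-0.  -0.6  0.5] t 1.45
shift cm [-0.1  -0.18 13.06] turn -0.37 (alt 179.6 ) rows>= 3
```

```bash
python3 -m creep '70 -0.1 -0.2 3 -0.4; 65 -0.1 -0.2 6 -0.4; 65 -0.1 -0.2 9 -0.4; 65 -0.1 -0.2 11 -0.4; 65 -0.1 -0.2 12.5 -0.4; 65 -0.1 -0.2 13.5 -0.4; 65 -0.1 -0.2 14.2 -0.4; 65 -0.1 -0.2 14.5 -0.4; 65 -0.1 -0.2 14.5 -0.4; 65 -0.1 -0.2 14.5 -0.4; 65 -0.1 -0.2 14.5 -0.4' 50; python3 - <<'E'
from h import *
goto(488.4,-284.7,175,-75.9); save('wrist','w2')
E
```

```text
clock: 2.55
eef_pos: [488.9, -284.7, 176.2]
tcp_rot: [-3.141, 0.0, -1.324]
contact_force: [-0.3, -0.4, -0.1]
opening: 0.65
now [ 488.9 -284.7  176.2] [-179.96    0.    -75.86] op 0.65 F [-0.3 -0.4 -0.1] t 2.55
shift cm [-0.02  0.04  0.12] turn 0.04 (alt -180.0 ) rows>= 1
```

View pics/w2.png

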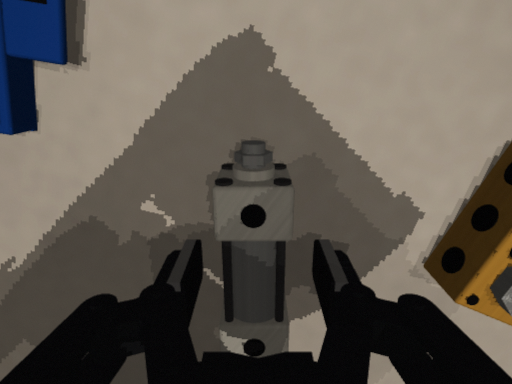

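The fingers straddle the tube symmetrically (fingertips at about (190,245) and (325,245), tube from 222 to 287), between the caps. I'll close and lift.

```bash
python3 -m creep '30 0 0 0 0; 20 0 0 0 0; 20 0 0 0 0; 20 0 0 0 0; 20 0 0 0 0; 20 0 0 0 0; 20 0 0 0 0; 20 0 0 0 0' 50 && python3 -m creep '20 0 0 -0.5 0; 20 0 0 -1.5 0; 20 0 0 -3 0; 20 0 0 -5 0; 20 0 0 -7 0; 20 0 0 -8.5 0; 20 0 0 -9 0; 20 0 0 -9 0; 20 0 0 -9 0' 50; python3 - <<'E'
from h import *
goto(586,79,270,-84.75); save('wrist','w3')
E
```

```text
clock: 3.4
eef_pos: [489.0, -284.7, 176.7]
tcp_rot: [-3.141, -0.0, -1.324]
contact_force: [-1.6, 1.7, 5.0]
opening: 0.307
clock: 4.3
eef_pos: [488.6, -284.6, 266.2]
tcp_rot: [-3.141, 0.0, -1.324]
contact_force: [0.2, -0.2, -3.0]
opening: 0.31
now [ 488.6 -284.6  266.2] [-1.7998e+02  2.0000e-02 -7.5860e+01] op 0.31 F [ 0.2 -0.2 -3. ] t 4.3
shift cm [-32.87 -18.33  -0.36] turn 8.89 (alt -171.1 ) rows>= 8
```

View pics/w3.png

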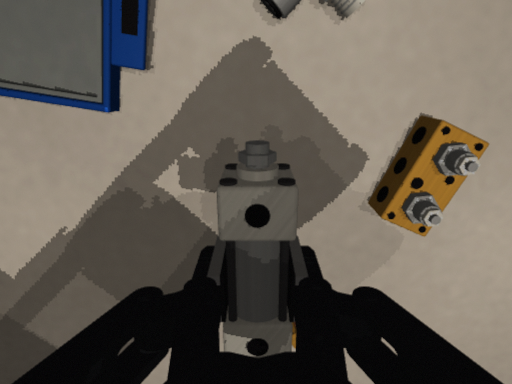

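```bash
python3 -m creep '20 -1.5 -0.8 0 0.5; 20 -4.5 -2.5 0 1.5; 20 -8.5 -4.7 0 2.5; 20 -12.5 -7 0 3.5; 20 -16.5 -9.2 0 4.5; 20 -20.5 -11.4 0 5.5; 20 -24.5 -13.7 0 6.5; 20 -28 -15.6 0 7.5; 20 -30.5 -17 0 8.3; 20 -32 -17.8 0 8.8; 20 -32.8 -18.3 0 8.9; 20 -32.8 -18.3 0 8.9; 20 -32.8 -18.3 0 8.9' 50; python3 - <<'E'
from h import *
goto(586,79,270,-84.75); save('wrist','w4');save('top','t4');save('side','s4')
p=cv2.imread('pics/t4.png'); c=cv2.resize(p[110:210,190:340],None,fx=5,fy=5,interpolation=cv2.INTER_CUBIC); cv2.imwrite('pics/t4c.png',np.clip(c*1.4,0,255).astype(np.uint8))
E
```

```text
clock: 5.65
eef_pos: [585.5, 77.6, 265.6]
tcp_rot: [3.14, 0.001, -1.479]
contact_force: [-0.3, -0.5, -3.2]
opening: 0.31
now [585.5  77.6 265.6] [ 1.7992e+02  3.0000e-02 -8.4740e+01] op 0.31 F [-0.3 -0.5 -3.2] t 5.65
shift cm [-0.13 -0.06 -0.44] turn 0.01 (alt -180.0 ) rows>= 1
```

View pics/w4.png

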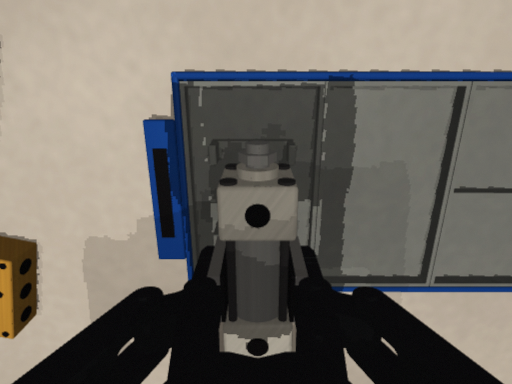

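View pics/t4c.png

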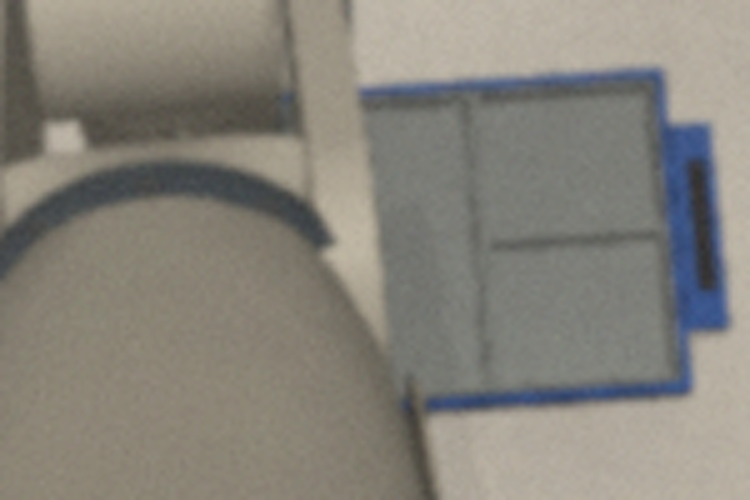

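The wrist view shows the far tray rim edge near row 73, its left corner at (173,73) and the near edge at row ~290. The far cradle's cheeks show near (212,150) and (293,148). I'll check the fit.

```bash
python3 - <<'E'
from h import *
for n,u,v,z in [('TL',173,73,16),('far',480,73,16),('farI',325,84,16),('nearR',440,291,16),('nearL',190,289,16)]: print(n,w('w4',u,v,z).round(1))
p=cv2.imread('pics/w4.png'); c=cv2.resize(p[60:260,140:350],None,fx=3.5,fy=3.5,interpolation=cv2.INTER_CUBIC); cv2.imwrite('pics/w4c.png',np.clip(c*2.,0,255).astype(np.uint8))
P=cloud('w4')
c,s=np.cos(np.radians(5.25)),np.sin(np.radians(5.25))
m=(P[...,2]>23)&(P[...,2]<34)&(P[...,0]>540)&(P[...,0]<680)&(P[...,1]>20)&(P[...,1]<130)
q=P[m]; d=q[:,:2]-[586,79]; L=np.c_[d@[c,s],d@[-s,c]]
print(len(q)); 
for k in range(0,len(q),max(1,len(q)//25)): print(L[k].round(1),q[k,2].round(1))
E
```

```text
TL [667.2 139.4  16. ]
far [685.6 -59.5  16. ]
farI [669.5  39.8  16. ]
nearR [517.5 -81.   16. ]
nearL [500.4 124.6  16. ]
389
[41.8 29.1] 23.4
[ 41.6 -23.4] 25.4
[ 41.4 -23.1] 28.0
[ 40.3 -22.7] 25.6
[40.1 25.2] 28.1
[39.1 25.4] 26.6
[39.1 26.4] 29.8
[38.1 27.3] 28.2
[37.5 27.9] 28.8
[36.6 29.4] 27.8
[ 36.8 -27.2] 28.5
[ 36. -26.] 28.0
[ 35.5 -24.6] 28.7
[ 34.8 -23.3] 28.5
[33.2 25.2] 25.0
[33.6 25.3] 29.4
[32.4 26.3] 27.4
[32.  26.2] 28.4
[31.2 26.9] 27.9
[30.6 28.2] 28.6
[29.9 29.7] 28.2
[ 29.8 -27.6] 27.7
[ 29.3 -27.5] 28.5
[-23.7  26.9] 24.3
[-24.5  26.5] 27.5
[-27.5  28. ] 28.1
```

View pics/w4c.png

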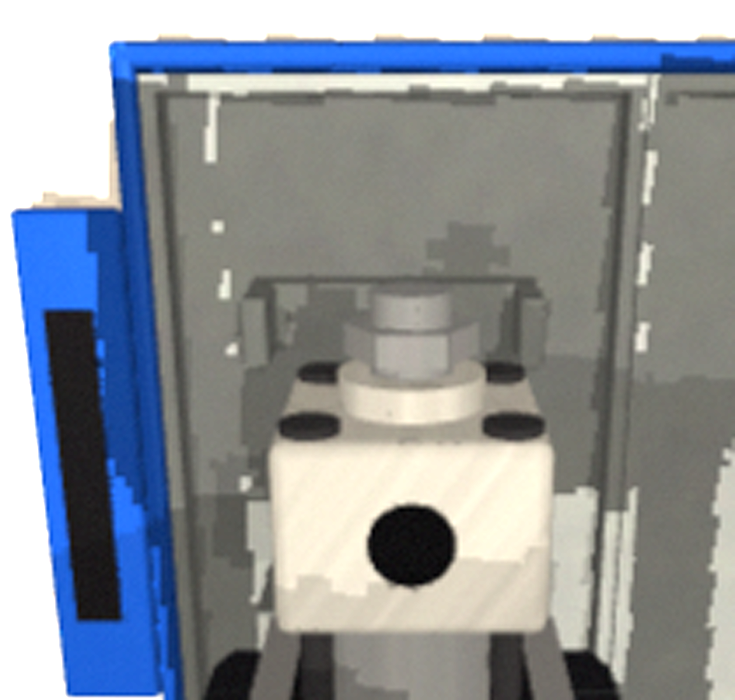

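```bash
python3 - <<'E'
from h import *
goto(587.4,79.8,193,-84.75)
E
```

```text
now [585.6  77.2 266. ] [ 1.7996e+02  4.0000e-02 -8.4810e+01] op 0.305 F [ 0.   0.7 -2.6] t 5.8
shift cm [-0.23 -0.2   7.3 ] turn -0.06 (alt 179.9 ) rows>= 2
```

```bash
python3 -m creep '20 -0.2 -0.2 0.5 0; 20 -0.2 -0.2 1.5 0; 20 -0.2 -0.2 3 0; 20 -0.2 -0.2 4.5 0; 20 -0.2 -0.2 5.7 0; 20 -0.2 -0.2 6.5 0; 20 -0.2 -0.2 7 0; 20 -0.2 -0.2 7.2 0; 20 -0.2 -0.2 7.2 0; 20 -0.2 -0.2 7.2 0; 20 -0.2 -0.2 7.2 0' 50;  python3 - <<'E'
from h import *
goto(587.4,79.8,190.7,-84.75); save('wrist','w5');save('side','s5')
E
```

```text
clock: 6.9
eef_pos: [587.6, 79.5, 194.6]
tcp_rot: [-3.141, 0.001, -1.48]
contact_force: [-0.7, -0.2, -2.9]
opening: 0.305
now [587.6  79.5 194.6] [-1.7998e+02  4.0000e-02 -8.4810e+01] op 0.305 F [-0.7 -0.2 -2.9] t 6.9
shift cm [-0.03  0.02  0.39] turn -0.06 (alt 179.9 ) rows>= 1
```

View pics/w5.png

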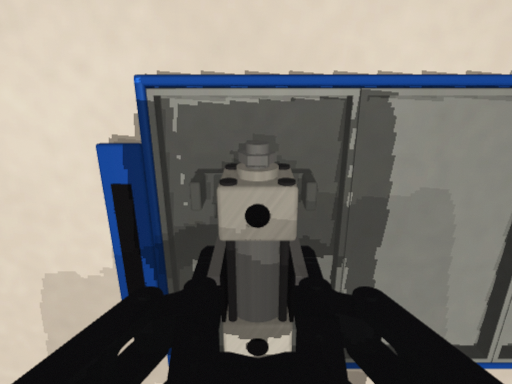

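The cap (218–298) sits midway between the cheeks (205 and 306). Next I lower it slowly to contact.

```bash
python3 -m creep '20 0 0 0.1 0; 20 0 0 0.2 0; 20 0 0 0.3 0; 20 0 0 0.35 0; 20 0 0 0.35 0; 20 0 0 0.35 0' 50; python3 -m creep '20 0 0 0.05 0; 20 0 0 0.1 0; 20 0 0 0.1 0; 20 0 0 0.1 0' 50
```

```text
clock: 7.6
eef_pos: [587.5, 79.5, 190.9]
tcp_rot: [3.142, 0.001, -1.48]
contact_force: [-0.6, -0.0, -2.5]
opening: 0.31
clock: 8.0
eef_pos: [587.6, 79.5, 190.7]
tcp_rot: [-3.141, 0.001, -1.48]
contact_force: [-2.3, 0.0, 6.9]
opening: 0.309
```

```bash
python3 -m creep '35 0 0 0 0; 45 0 0 0 0; 55 0 0 0 0; 55 0 0 0 0; 55 0 0 -0.5 0; 55 0 0 -1.5 0; 55 0 0 -3 0; 55 0 0 -5 0; 60 0 0 -7.5 0; 70 0 0 -10 0; 80 0 0 -12 0; 100 0 0 -13 0; 100 0 0 -13 0; 100 0 0 -13 0';  python3 - <<'E'
from h import *
save('wrist','w6');save('side','s6')
goto(534,-391,325,-75)
E
```

```text
clock: 9.4
eef_pos: [587.3, 79.4, 320.5]
tcp_rot: [3.142, 0.001, -1.48]
contact_force: [0.5, 0.1, 1.0]
opening: 0.999
now [587.1  79.4 319.6] [ 1.799e+02  4.000e-02 -8.481e+01] op 1.001 F [ 0.5  0.1 -0.5] t 9.5
shift cm [46.36  9.54 -0.55] turn -9.81 (alt 170.2 ) rows>= 10
```

View pics/w6.png

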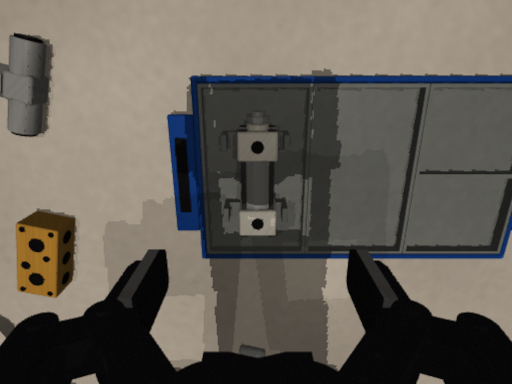

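The short cylinder lies across both cradles between the cheeks (caps at (257,147) and (258,222)). Next is the valved manifold.

```bash
python3 - <<'E'
from h import *
goto(536,-395,325,-100)
E
```

```text
now [587.1  79.4 319.6] [ 1.799e+02  4.000e-02 -8.481e+01] op 1.001 F [ 0.5  0.1 -0.5] t 9.5
shift cm [46.78  9.38 -0.55] turn 15.19 (alt -164.8 ) rows>= 10
```

```bash
python3 -m creep '100 2 0.4 -0.3 1; 100 6 1.2 -0.5 2.5; 100 10.5 2.1 -0.5 4; 100 15 3 -0.5 5.5; 100 19.5 3.9 -0.5 7; 100 24 4.8 -0.5 8.5; 100 28.5 5.7 -0.5 10; 100 33 6.6 -0.5 11.5; 100 37.5 7.5 -0.5 13; 100 41.5 8.3 -0.5 14; 100 44.5 8.9 -0.5 15; 100 46.3 9.3 -0.5 15.2; 100 46.8 9.4 -0.5 15.2; 100 46.8 9.4 -0.5 15.2; 100 46.8 9.4 -0.5 15.2'; python3 - <<'E'
from h import *
goto(536,-395,325,-100)
save('wrist','w7')
p=cv2.imread('pics/w7.png'); c=cv2.resize(p[100:300,180:340],None,fx=3,fy=3,interpolation=cv2.INTER_CUBIC); cv2.imwrite('pics/w7c.png',np.clip(c*1.2,0,255).astype(np.uint8))
E
```

```text
clock: 11.0
eef_pos: [536.0, -393.9, 324.1]
tcp_rot: [3.139, 0.001, -1.745]
contact_force: [0.2, 0.0, 0.2]
opening: 1.005
now [ 536.  -393.9  324.1] [ 1.7985e+02  6.0000e-02 -9.9960e+01] op 1.005 F [0.2 0.  0.2] t 11.0
shift cm [ 0.11 -0.02 -0.09] turn 0.04 (alt -180.0 ) rows>= 1
```

View pics/w7c.png

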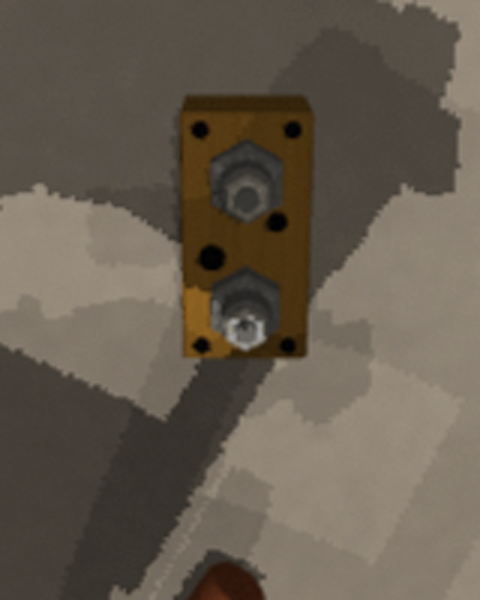

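The manifold's top face spans crop (183,113)–(313,113) at the far end to (183,357)–(306,357) at the near end. Corner holes are at (200,130), (293,130), (202,346) and (288,346).

```bash
python3 - <<'E'
from h import *
g=lambda u,v,z:w('w7',180+u/3,100+v/3,z)
C=np.array([g(*p,30) for p in [(183,113),(313,113),(183,357),(306,357)]]);H=np.array([g(*p,30) for p in [(200,130),(293,130),(202,346),(288,346)]])
V=np.array([g(247,198,54),g(246,330,54)])
for A in(C,H):
    print(A.round(1)[:,:2].tolist(),A.mean(0).round(1)); 
    for i,j in((2,0),(3,1)): print(np.degrees(np.arctan2(*(A[i]-A[j])[1::-1])).round(1))
print(V.round(1),V.mean(0))
P=cloud('w7');q=P[95:235,215:305].reshape(-1,3); q=q[(q[:,2]>24)&(q[:,2]<40)]; print(cv2.minAreaRect(q[:,:2].astype(np.float32)),np.median(q[:,2]))
goto(*(C.mean(0)[:2]),185,-100)
E
```

```text
[[574.5, -387.1], [568.3, -422.8], [501.2, -373.1], [494.8, -410.0]] [ 534.7 -398.2   30. ]
169.2
170.1
[[569.0, -390.9], [564.5, -416.6], [503.8, -379.4], [499.3, -405.1]] [ 534.1 -398.    30. ]
170.0
170.0
[[ 553.8 -401.3   54. ]
 [ 516.9 -394.8   54. ]] [ 535.35503018 -398.08807207   54.        ]
((535.2042236328125, -398.0867919921875), (38.10601043701172, 75.8668212890625), 79.8501205444336) 29.6716650135142
now [ 536.1 -393.8  324.3] [ 1.7987e+02  5.0000e-02 -9.9930e+01] op 1.002 F [ 0.6 -0.1  0.6] t 11.05
shift cm [ 0.47  0.04 13.93] turn 0.07 (alt -179.9 ) rows>= 3
```

```bash
python3 -m creep '90 0.2 0 2 0; 80 0.5 0 5 0; 75 0.5 0 8 0; 75 0.5 0 10.5 0; 75 0.5 0 12.5 0; 75 0.5 0 14 0; 75 0.5 0 14.8 0; 75 0.5 0 15.1 0; 75 0.5 0 15.1 0; 75 0.5 0 15.1 0; 75 0.5 0 15.1 0' 60; python3 - <<'E'
from h import *
goto(535,-398.1,173,-100)
save('wrist','w8')
E
```

```text
clock: 12.15
eef_pos: [535.3, -398.8, 174.3]
tcp_rot: [3.141, 0.0, -1.744]
contact_force: [0.3, -0.1, 0.1]
opening: 0.754
now [ 535.3 -398.8  174.3] [ 1.7994e+02  1.0000e-02 -9.9940e+01] op 0.754 F [ 0.3 -0.1  0.1] t 12.15
shift cm [-0.07  0.04  0.13] turn 0.06 (alt -179.9 ) rows>= 1
```

View pics/w8.png

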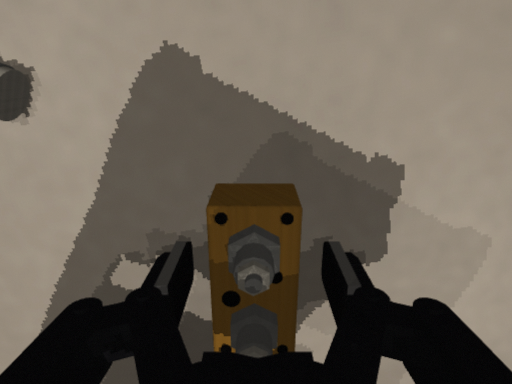

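The manifold (207–300) is centred between the open fingers (190, 325). I'll close and lift.

```bash
python3 -m creep '50 0 0 0 0; 35 0 0 0 0; 30 0 0 0 0; 30 0 0 0 0; 30 0 0 0 0; 30 0 0 0 0; 30 0 0 0 0; 30 0 0 0 0' 60 && python3 -m creep '30 0 0 -0.5 0; 30 0 0 -1.5 0; 30 0 0 -3 0; 30 0 0 -5 0; 30 0 0 -7 0; 30 0 0 -8.5 0; 30 0 0 -9 0; 30 0 0 -9 0; 30 0 0 -9 0' 60; python3 - <<'E'
from h import *
goto(596.1,-16.6,265,-84.75); save('wrist','w9')
E
```

```text
clock: 13.0
eef_pos: [535.4, -399.0, 174.9]
tcp_rot: [3.141, -0.0, -1.744]
contact_force: [-0.5, 1.5, 4.7]
opening: 0.436
clock: 13.9
eef_pos: [535.2, -398.7, 264.3]
tcp_rot: [3.14, 0.0, -1.744]
contact_force: [0.2, 0.9, -2.7]
opening: 0.436
now [ 535.2 -398.7  264.3] [ 1.7993e+02  2.0000e-02 -9.9940e+01] op 0.436 F [ 0.2  0.9 -2.7] t 13.9
shift cm [-38.69   0.6   -0.06] turn -15.19 (alt 164.8 ) rows>= 8
```

View pics/w9.png

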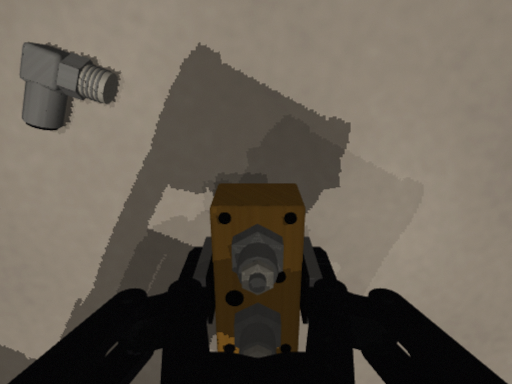

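```bash
python3 -m creep '30 -1.5 0 0 -0.5; 30 -5 0 0 -2; 30 -9.5 0.1 0 -4; 30 -14 0.2 0 -6; 30 -18.5 0.3 0 -8; 30 -23 0.3 0 -10; 30 -27.5 0.4 0 -12; 30 -32 0.5 0 -13.5; 30 -35.5 0.6 0 -14.5; 30 -37.8 0.6 0 -15.2; 30 -38.7 0.6 0 -15.2; 30 -38.7 0.6 0 -15.2; 30 -38.7 0.6 0 -15.2; 30 -38.7 0.6 0 -15.2' 60; python3 - <<'E'
from h import *
goto(596.1,-16.6,183,-84.75); save('wrist','w10')
E
```

```text
clock: 15.35
eef_pos: [595.8, -17.5, 263.9]
tcp_rot: [3.14, 0.001, -1.48]
contact_force: [0.4, 0.2, -2.6]
opening: 0.433
now [595.8 -17.5 263.9] [ 1.7989e+02  5.0000e-02 -8.4810e+01] op 0.433 F [ 0.4  0.2 -2.6] t 15.35
shift cm [-0.08 -0.06  8.09] turn -0.06 (alt 179.9 ) rows>= 2
```

View pics/w10.png

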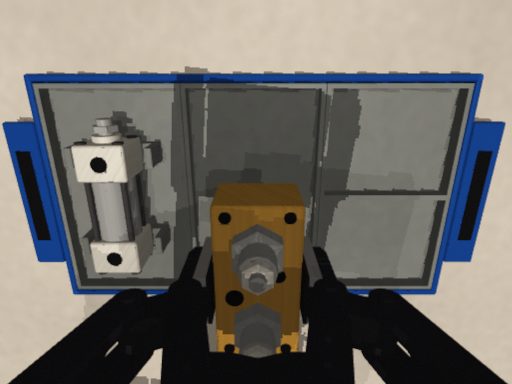

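The held manifold is over the middle, plain insert, and the cylinder is well seated on the left. I'll lower it.

```bash
python3 -m creep '30 -0.1 -0.1 0.5 0; 30 -0.1 -0.1 1.5 0; 30 -0.1 -0.1 3 0; 30 -0.1 -0.1 4.5 0; 30 -0.1 -0.1 6 0; 30 -0.1 -0.1 7 0; 30 -0.1 -0.1 7.6 0; 30 -0.1 -0.1 7.9 0; 30 -0.1 -0.1 7.9 0; 30 -0.1 -0.1 7.9 0; 30 -0.1 -0.1 7.9 0' 60; python3 - <<'E'
from h import *
goto(596.1,-16.6,180.9,-84.75); save('wrist','w11')
E
```

```text
clock: 16.5
eef_pos: [596.9, -16.4, 185.6]
tcp_rot: [3.141, 0.001, -1.48]
contact_force: [0.9, 0.3, -3.6]
opening: 0.432
now [596.9 -16.4 185.6] [ 1.7996e+02  4.0000e-02 -8.4820e+01] op 0.432 F [ 0.9  0.3 -3.6] t 16.5
shift cm [0.01 0.08 0.47] turn -0.07 (alt 179.9 ) rows>= 1
```

View pics/w11.png

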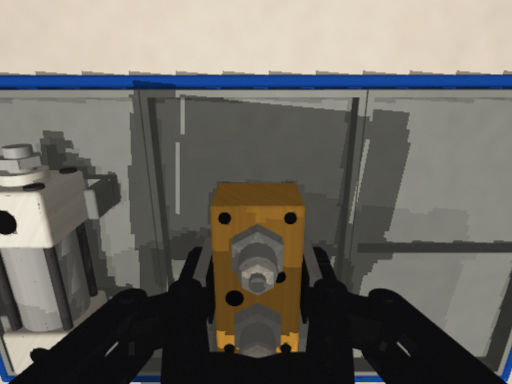

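```bash
python3 -m creep '30 0 0 0.1 0; 30 0 0 0.2 0; 30 0 0 0.3 0; 30 0 0 0.4 0; 30 0 0 0.4 0; 30 0 0 0.4 0' 60; python3 -m creep '30 0 0 0.05 0; 30 0 0 0.1 0; 30 0 0 0.1 0; 30 0 0 0.1 0' 60
```

```text
clock: 17.15
eef_pos: [596.8, -16.4, 181.5]
tcp_rot: [3.141, 0.001, -1.48]
contact_force: [0.8, 0.8, -3.6]
opening: 0.432
clock: 17.55
eef_pos: [596.8, -16.4, 180.9]
tcp_rot: [3.141, 0.001, -1.48]
contact_force: [-3.3, -0.2, 4.5]
opening: 0.436
```

```bash
python3 -m creep '50 0 0 0 0; 56 0 0 0 0; 58 0 0 0 0; 58 0 0 0 0; 58 0 0 -0.5 0; 58 0 0 -1.5 0; 58 0 0 -3 0; 58 0 0 -5 0; 60 0 0 -7.5 0; 70 0 0 -10 0; 80 0 0 -12 0; 100 0 0 -13.5 0; 100 0 0 -13.5 0; 100 0 0 -13.5 0';  python3 - <<'E'
from h import *
save('wrist','w12')
goto(383,-357,325,-138.8+180)
E
```

```text
clock: 18.95
eef_pos: [596.8, -16.5, 316.0]
tcp_rot: [3.141, 0.001, -1.48]
contact_force: [-0.7, 0.4, -0.6]
opening: 1.001
now [596.5 -16.5 315.3] [ 1.799e+02  5.000e-02 -8.482e+01] op 1.0 F [-0.4 -0.2 -0.4] t 19.0
shift cm [31.98 24.34 -0.95] turn 53.98 (alt -126.0 ) rows>= 9
```

View pics/w12.png

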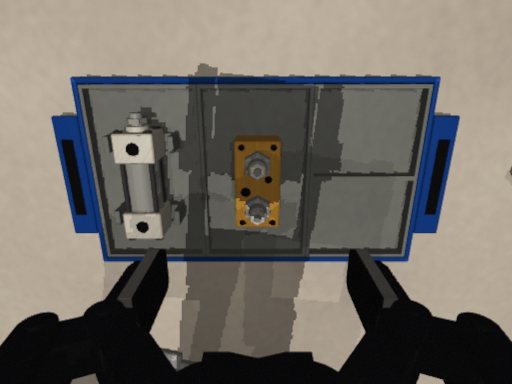

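The manifold stands upright in the plain insert at (257,183). On to the silencer.

```bash
python3 -m creep '100 1.5 1.2 -0.5 2; 100 4.5 3.5 -1 6; 100 8 6 -1 11; 100 11.5 8.8 -1 16; 100 15 11.5 -1 22; 100 18.5 14.1 -1 28; 100 22 16.8 -1 34; 100 25.5 19.4 -1 40; 100 28.5 21.7 -1 46; 100 30.7 23.4 -1 50; 100 31.8 24.2 -1 52; 100 32 24.3 -1 52; 100 32 24.3 -1 52; 100 32 24.3 -1 52; 100 32 24.3 -1 52'; python3 - <<'E'
from h import *
goto(383,-357,325,-138)
save('wrist','w13')
p=cv2.imread('pics/w13.png'); c=cv2.resize(p[100:300,160:360],None,fx=3,fy=3,interpolation=cv2.INTER_CUBIC); cv2.imwrite('pics/w13c.png',np.clip(c*1.2,0,255).astype(np.uint8))
E
```

```text
clock: 20.5
eef_pos: [384.0, -356.2, 325.4]
tcp_rot: [3.14, -0.001, -2.386]
contact_force: [-0.2, -0.4, -0.2]
opening: 1.001
now [ 384.  -356.2  325.4] [ 1.7988e+02 -4.0000e-02 -1.3671e+02] op 1.001 F [-0.2 -0.4 -0.2] t 20.5
shift cm [0.13 0.01 0.04] turn 1.29 (alt -178.7 ) rows>= 1
```

View pics/w13c.png

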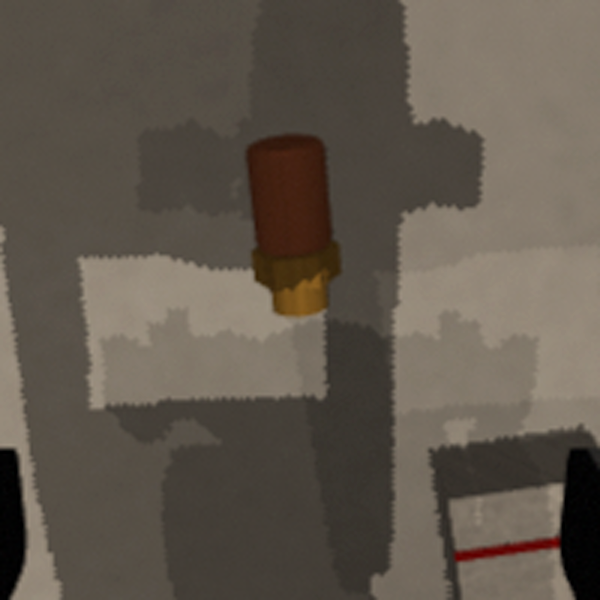

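The silencer's round end is at crop (287,148), with its mid-line running through (294,243) to the thread end at (301,310).

```bash
python3 - <<'E'
from h import *
g=lambda u,v,z:w('w13',160+u/3,100+v/3,z)
a,b,c=g(287,148,14),g(294.5,243,14),g(301,312,10)
print(a.round(1),b.round(1),c.round(1),np.degrees(np.arctan2(*(a-c)[1::-1])),np.linalg.norm(a-c))
P=cloud('w13');q=P[140:210,230:285].reshape(-1,3); q=q[(q[:,2]>8)&(q[:,2]<30)]; print(len(q),cv2.minAreaRect(q[:,:2].astype(np.float32)),q.max(0))
E
```

```text
[ 400.6 -372.7   14. ] [ 378.3 -352.4   14. ] [ 359.8 -335.9   10. ] -42.033635985842935 55.10797391092757
1474 ((382.61712646484375, -356.3310546875), (27.438594818115234, 54.14508056640625), 47.74380111694336) [ 409.53051074 -332.15826857   24.94346813]
```

```bash
python3 - <<'E'
from h import *
goto(389.6,-362.5,173.5,-132.2)
E
```

```text
now [ 384.  -356.3  325.4] [ 1.7989e+02 -5.0000e-02 -1.3671e+02] op 1.002 F [ 0.2 -0.  -0.4] t 20.55
shift cm [ 0.   -0.86 15.19] turn -4.51 (alt 175.5 ) rows>= 4
```

```bash
python3 -m creep '90 0 -0.4 2 -2; 75 0 -0.8 5 -4.5; 60 0 -0.9 8 -4.5; 60 0 -0.9 10.5 -4.5; 60 0 -0.9 12.5 -4.5; 60 0 -0.9 14 -4.5; 60 0 -0.9 14.8 -4.5; 60 0 -0.9 15.1 -4.5; 60 0 -0.9 15.1 -4.5; 60 0 -0.9 15.1 -4.5; 60 0 -0.9 15.1 -4.5' 35; python3 - <<'E'
from h import *
goto(389.6,-362.5,173.5,-132.2)
save('wrist','w14')
E
```

```text
clock: 21.65
eef_pos: [390.2, -362.9, 175.2]
tcp_rot: [3.141, -0.001, -2.308]
contact_force: [0.3, -0.2, -0.2]
opening: 0.603
now [ 390.2 -362.9  175.2] [ 1.7997e+02 -4.0000e-02 -1.3221e+02] op 0.603 F [ 0.3 -0.2 -0.2] t 21.65
shift cm [0.01 0.07 0.17] turn -0.01 (alt 180.0 ) rows>= 1
```

View pics/w14.png

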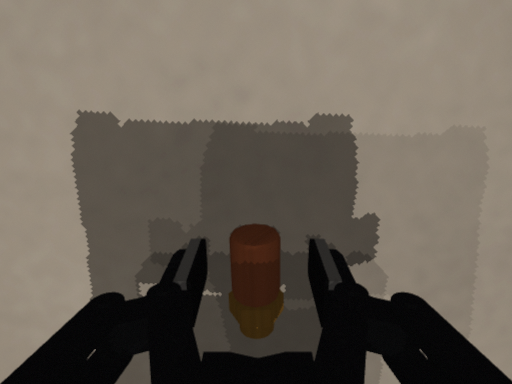

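The silencer is centred (230–282) between the fingertips and aligned with them. I'll close 2 mm lower and lift.

```bash
python3 -m creep '50 0 0 0.2 0; 35 0 0 0.2 0; 20 0 0 0.2 0; 15 0 0 0.2 0; 15 0 0 0.2 0; 15 0 0 0.2 0; 15 0 0 0.2 0; 15 0 0 0.2 0' 35 && python3 -m creep '15 0 0 -0.5 0; 15 0 0 -1.5 0; 15 0 0 -3 0; 15 0 0 -5 0; 15 0 0 -7 0; 15 0 0 -8.5 0; 15 0 0 -9 0; 15 0 0 -9 0; 15 0 0 -9 0' 35; python3 - <<'E'
from h import *
c,s=np.cos(np.radians(5.25)),np.sin(np.radians(5.25))
def T(x,y): return np.array([595.5,-16.7])+x*np.array([c,s])+y*np.array([-s,c])
A=T(39.5,-96.5);B=T(-39.5,-96.5); print(A,B)
save('wrist','w15')
for yaw in(-84.75,5.25,-174.75): goto(B[0],B[1],265,yaw)
E
```

```text
clock: 22.5
eef_pos: [390.3, -363.0, 173.5]
tcp_rot: [3.142, -0.001, -2.308]
contact_force: [-0.6, 1.1, 5.2]
opening: 0.263
clock: 23.4
eef_pos: [390.1, -362.8, 263.2]
tcp_rot: [3.141, -0.001, -2.308]
contact_force: [-0.3, 0.3, -1.4]
opening: 0.26
[ 643.66420084 -109.18086157] [ 564.99561156 -116.40948945]
now [ 390.  -362.8  262.9] [ 1.7993e+02 -3.0000e-02 -1.3222e+02] op 0.262 F [-0.5 -0.4 -0.2] t 23.45
shift cm [-30.     3.6   -0.22] turn -47.47 (alt 132.5 ) rows>= 7
now [ 390.  -362.8  262.9] [ 1.7993e+02 -3.0000e-02 -1.3222e+02] op 0.262 F [-0.5 -0.4 -0.2] t 23.45
shift cm [-30.     3.6   -0.22] turn 42.53 (alt -137.5 ) rows>= 7
now [ 390.  -362.8  262.9] [ 1.7993e+02 -3.0000e-02 -1.3222e+02] op 0.262 F [-0.5 -0.4 -0.2] t 23.45
shift cm [-30.     3.6   -0.22] turn 42.53 (alt -137.5 ) rows>= 7
```

View pics/w15.png

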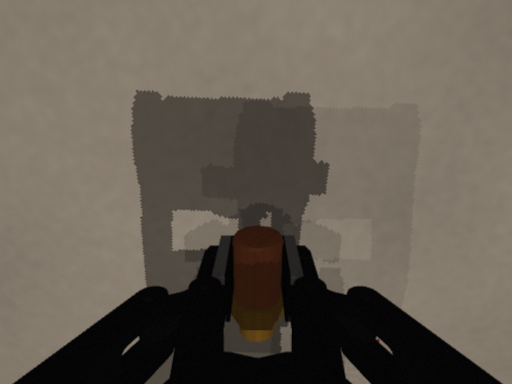

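```bash
python3 - <<'E'
from h import *
c,s=np.cos(np.radians(5.25)),np.sin(np.radians(5.25))
def T(x,y): return np.array([595.5,-16.7])+x*np.array([c,s])+y*np.array([-s,c])
B=T(-29.5,-96.5); print(B); goto(B[0],B[1],263,-84.75)
E
```

```text
[ 574.95366084 -115.49447326]
now [ 390.  -362.8  262.9] [ 1.7993e+02 -3.0000e-02 -1.3222e+02] op 0.262 F [-0.5 -0.4 -0.2] t 23.45
shift cm [-3.074e+01  2.920e+00 -2.000e-02] turn -47.47 (alt 132.5 ) rows>= 7
```

```bash
python3 -m creep '15 -1.2 0.1 0 -2; 15 -4 0.4 0 -6; 15 -7.5 0.7 0 -11; 15 -11 1 0 -17; 15 -14.5 1.4 0 -23; 15 -18 1.7 0 -29; 15 -21.5 2 0 -35; 15 -25 2.4 0 -40; 15 -28 2.7 0 -44; 15 -30 2.8 0 -47; 15 -30.7 2.9 0 -47.5; 15 -30.7 2.9 0 -47.5; 15 -30.7 2.9 0 -47.5; 15 -30.7 2.9 0 -47.5' 35; python3 - <<'E'
from h import *
goto(575,-115.5,183,-84.75)
save('wrist','w16')
E
```

```text
clock: 24.85
eef_pos: [574.2, -116.6, 262.6]
tcp_rot: [3.14, 0.001, -1.48]
contact_force: [1.5, -0.1, -0.6]
opening: 0.271
now [ 574.2 -116.6  262.6] [ 1.7989e+02  3.0000e-02 -8.4800e+01] op 0.271 F [ 1.5 -0.1 -0.6] t 24.85
shift cm [-0.1  -0.11  7.96] turn -0.05 (alt 179.9 ) rows>= 2
```

View pics/w16.png

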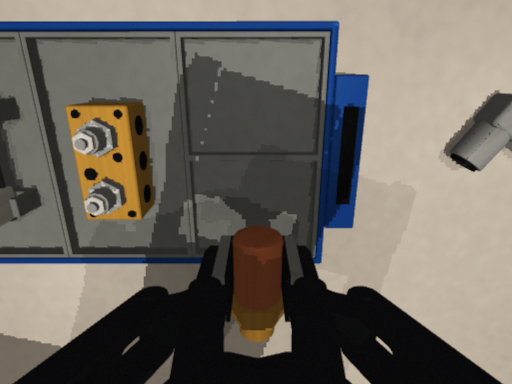

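```bash
python3 - <<'E'
from h import *
c,s=np.cos(np.radians(5.25)),np.sin(np.radians(5.25))
for n,u,v in [('cross',258,154),('farO',258,23),('nearO',210,263),('wallL',187,150),('rimR',331,100)]:
    q=w('w16',u,v,16)[:2]; d=q-[595.5,-16.7]; print(n,q.round(1),'tray',round(d@[c,s],1),round(d@[-s,c],1))
E
```

```text
cross [ 608.  -114.7] tray 3.5 -98.7
farO [ 689.6 -107.1] tray 85.4 -98.7
nearO [517.3 -85.2] tray -84.1 -61.0
wallL [606.3 -65.4] tray 6.3 -49.5
rimR [ 648.6 -159.2] tray 39.9 -146.8
```

```bash
python3 -m creep '15 -0.1 -0.1 0.5 0; 15 -0.1 -0.1 1.5 0; 15 -0.1 -0.1 3 0; 15 -0.1 -0.1 4.5 0; 15 -0.1 -0.1 6 0; 15 -0.1 -0.1 7 0; 15 -0.1 -0.1 7.6 0; 15 -0.1 -0.1 7.9 0; 15 -0.1 -0.1 7.9 0; 15 -0.1 -0.1 7.9 0; 15 -0.1 -0.1 7.9 0' 35; python3 - <<'E'
from h import *
goto(575,-115.5,179.5,-84.75); save('wrist','w17')
E
```

```text
clock: 26.0
eef_pos: [575.3, -115.6, 184.3]
tcp_rot: [3.141, 0.0, -1.48]
contact_force: [0.5, 0.6, -0.7]
opening: 0.268
now [ 575.3 -115.6  184.3] [ 1.7996e+02  1.0000e-02 -8.4810e+01] op 0.268 F [ 0.5  0.6 -0.7] t 26.0
shift cm [-0.02  0.03  0.48] turn -0.06 (alt 179.9 ) rows>= 1
```

View pics/w17.png

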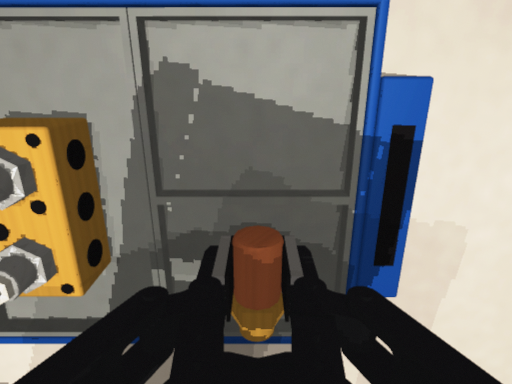

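```bash
python3 - <<'E'
from h import *
c,s=np.cos(np.radians(5.25)),np.sin(np.radians(5.25))
for n,u,v,z in [('thread',257,338,17),('round',258,230,24),('nearO',50,341,16),('cross',258,195,16)]:
    q=w('w17',u,v,z)[:2]; d=q-[595.5,-16.7]; print(n,q.round(1),'tray',round(d@[c,s],1),round(d@[-s,c],1))
E
python3 -m creep '15 0 0 0.1 0; 15 0 0 0.2 0; 15 0 0 0.3 0; 15 0 0 0.4 0; 15 0 0 0.4 0; 15 0 0 0.4 0' 35
```

```text
thread [ 525.5 -120.7] tray -79.2 -97.2
round [ 594.2 -114.9] tray -10.3 -97.6
nearO [512.   -7.3] tray -82.3 17.0
cross [ 608.  -113.6] tray 3.6 -97.7
clock: 26.65
eef_pos: [575.2, -115.6, 180.1]
tcp_rot: [3.141, 0.0, -1.48]
contact_force: [0.4, 0.1, -0.3]
opening: 0.262
```

```bash
python3 -m creep '15 0 0 0.05 0; 15 0 0 0.1 0; 15 0 0 0.1 0; 15 0 0 0.1 0' 35
```

```text
clock: 27.05
eef_pos: [575.3, -115.6, 179.6]
tcp_rot: [3.141, 0.0, -1.48]
contact_force: [-1.6, 0.5, 4.8]
opening: 0.271
```

```bash
python3 -m creep '30 0 0 0 0; 34 0 0 0 0; 38 0 0 0 0; 42 0 0 0 0; 42 0 0 0 0; 42 0 0 -0.5 0; 42 0 0 -1.5 0; 42 0 0 -3 0; 45 0 0 -5 0; 60 0 0 -7.5 0; 70 0 0 -10 0; 80 0 0 -12 0; 100 0 0 -13.5 0; 100 0 0 -13.5 0; 100 0 0 -13.5 0';  python3 - <<'E'
from h import *
save('wrist','w18')
for n,u,v in [('ring',163,205),('knuckle',243,85),('thread',345,155)]: pass
a=w('top0',340+185/8,130+195/8,12);k=w('top0',340+242/8,130+85/8,20);t=w('top0',340+345/8,130+158/8,12)
print('plain end',a.round(1),'knuckle',k.round(1),'thread end',t.round(1))
E
```

```text
clock: 28.55
eef_pos: [575.2, -115.6, 314.7]
tcp_rot: [3.141, 0.0, -1.48]
contact_force: [-0.8, 0.4, 0.4]
opening: 0.998
plain end [ 614.8 -263.9   12. ] knuckle [ 649.8 -281.1   20. ] thread end [ 628.3 -316.2   12. ]
```

View pics/w18.png

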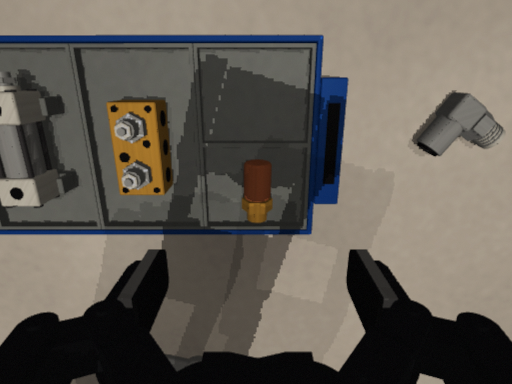

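The silencer lies flat in the near compartment at (257,190). Last is the elbow.

```bash
python3 - <<'E'
from h import *
goto(626,-268,325,-118)
E
```

```text
now [ 575.  -115.6  314. ] [ 1.7991e+02  3.0000e-02 -8.4810e+01] op 1.003 F [-0.4  0.4 -0.2] t 28.6
shift cm [15.64 -3.7  -1.12] turn 33.19 (alt -146.8 ) rows>= 4
```

```bash
python3 -m creep '100 1.2 -0.3 -0.5 3; 100 3.5 -0.8 -1 8; 100 6.5 -1.5 -1.1 14; 100 9.5 -2.2 -1.1 20; 100 12.5 -2.9 -1.1 26; 100 14.7 -3.5 -1.1 31; 100 15.6 -3.7 -1.1 33; 100 15.6 -3.7 -1.1 33; 100 15.6 -3.7 -1.1 33; 100 15.6 -3.7 -1.1 33'; python3 - <<'E'
from h import *
goto(626,-268,325,-118)
save('wrist','w19')
p=cv2.imread('pics/w19.png'); c=cv2.resize(p[80:280,160:360],None,fx=3,fy=3,interpolation=cv2.INTER_CUBIC); cv2.imwrite('pics/w19c.png',np.clip(c*1.2,0,255).astype(np.uint8))
E
```

```text
clock: 29.6
eef_pos: [625.7, -266.4, 324.6]
tcp_rot: [3.139, -0.0, -2.054]
contact_force: [-0.2, 0.7, -0.2]
opening: 1.004
now [ 625.7 -266.4  324.6] [ 1.7984e+02 -2.0000e-02 -1.1768e+02] op 1.004 F [-0.2  0.7 -0.2] t 29.6
shift cm [ 0.12 -0.1  -0.05] turn 0.32 (alt -179.7 ) rows>= 1
```

View pics/w19c.png

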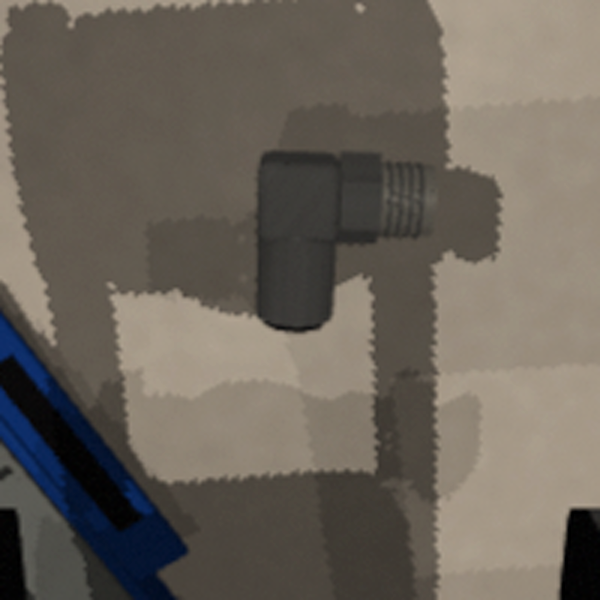

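The elbow's plain arm points straight down the image (crop columns 258–335, end at row ~325), with the thread to the right.

```bash
python3 - <<'E'
from h import *
P=cloud('w19')
q=P[125:195,235:312].reshape(-1,3); q=q[(q[:,2]>6)&(q[:,2]<30)]
best=None
r=np.radians(-117.7); ex=np.array([np.cos(r),np.sin(r)]); ey=np.array([np.sin(r),-np.cos(r)])
s=sense()['eef_pos'][:2]
L=np.c_[(q[:,:2]-s)@ex,(q[:,:2]-s)@ey]
print(len(q),np.percentile(L,[0.5,99.5],axis=0).round(1))
t=L[L[:,1]<0]
for y0 in range(-44,24,4):
    m=(L[:,1]>y0)&(L[:,1]<y0+4)
    if m.sum()>5: print(y0,np.percentile(L[m,0],[2,98]).round(1),np.median(q[m,2]).round(1))
g=lambda u,v,z:((w('w19',160+u/3,80+v/3,z)[:2]-s)@np.c_[ex,ey]).round(1)
print('arm mids',g(296.5,250,14),g(296,315,14),'knuckle top far corners',g(261,160,24),g(338,160,24),'end',g(295,327,10))
E
```

```text
2383 [[ -9.8 -39.5]
 [ 42.2  12.2]]
-44 [15.5 20.6] 11.6
-40 [-7.5 37.1] 17.9
-36 [-8.3 42.1] 22.0
-32 [-8.3 41.3] 23.1
-28 [-8.4 41.5] 23.0
-24 [-8.4 41. ] 23.2
-20 [-8.5 41. ] 22.5
-16 [-9.7 32.4] 20.9
-12 [-9.7 13.1] 21.9
-8 [-9.8 13.2] 21.5
-4 [-9.8 13.3] 21.9
0 [-9.8 13.4] 21.9
4 [-9.8 12.4] 21.6
8 [-9.4 12. ] 21.7
12 [-5.8  9.4] 20.2
arm mids [  2.  -10.3] [ 1.9 10.6] knuckle top far corners [ -8.2 -39.3] [ 13.7 -39.3] end [ 1.7 16. ]
```

```bash
python3 -m creep '90 0.1 0 2 0; 75 0.2 0.1 5 0; 60 0.2 0.1 8 0; 55 0.2 0.1 10.5 0; 55 0.2 0.1 12.5 0; 55 0.2 0.1 14 0; 55 0.2 0.1 14.7 0; 55 0.2 0.1 15 0; 55 0.2 0.1 15 0; 55 0.2 0.1 15 0; 55 0.2 0.1 15 0' 40; python3 - <<'E'
from h import *
goto(625.7,-268,173.5,-117.7)
save('wrist','w20')
E
```

```text
clock: 30.75
eef_pos: [624.0, -267.8, 175.7]
tcp_rot: [3.141, -0.0, -2.054]
contact_force: [-0.9, -1.2, 0.5]
opening: 0.553
now [ 624.  -267.8  175.7] [ 1.7995e+02 -1.0000e-02 -1.1769e+02] op 0.553 F [-0.9 -1.2  0.5] t 30.75
shift cm [-0.06 -0.16  0.22] turn 0.01 (alt -180.0 ) rows>= 1
```

View pics/w20.png

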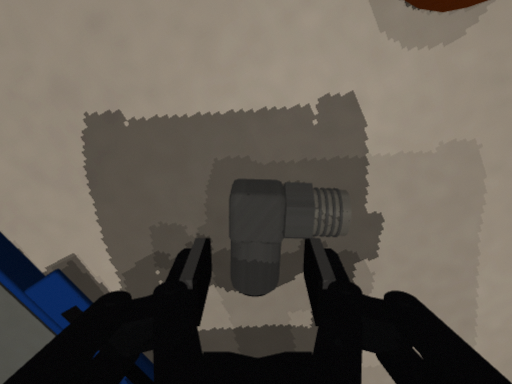

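```bash
python3 -m creep '45 0 0 0.2 0; 35 0 0 0.2 0; 20 0 0 0.2 0; 15 0 0 0.2 0; 15 0 0 0.2 0; 15 0 0 0.2 0; 15 0 0 0.2 0; 15 0 0 0.2 0' 40 && python3 -m creep '15 0 0 -0.5 0; 15 0 0 -1.5 0; 15 0 0 -3 0; 15 0 0 -5 0; 15 0 0 -7 0; 15 0 0 -8.5 0; 15 0 0 -9 0; 15 0 0 -9 0; 15 0 0 -9 0' 40; python3 - <<'E'
from h import *
save('wrist','w21')
goto(640,-109,265,-84.75)
E
```

```text
clock: 31.6
eef_pos: [624.0, -267.9, 173.8]
tcp_rot: [3.141, -0.0, -2.054]
contact_force: [-1.7, 1.2, 5.4]
opening: 0.269
clock: 32.5
eef_pos: [623.7, -267.7, 263.3]
tcp_rot: [3.14, -0.0, -2.054]
contact_force: [0.2, -1.5, -1.0]
opening: 0.263
now [ 623.6 -267.7  262.9] [ 1.7986e+02 -2.0000e-02 -1.1770e+02] op 0.265 F [ 0.1 -0.1 -0.9] t 32.55
shift cm [-14.81   5.93  -0.2 ] turn -32.95 (alt 147.1 ) rows>= 4
```

View pics/w21.png

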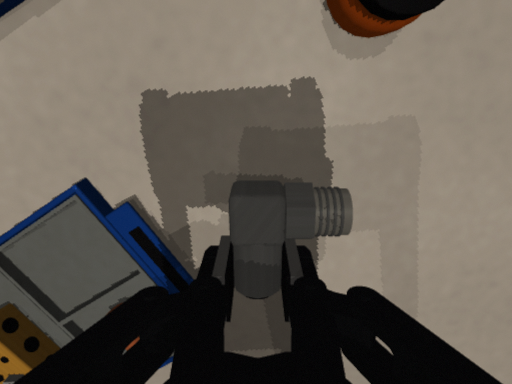

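```bash
python3 - <<'E'
from h import *
goto(628.8,-102.8,263,-84.75)
E
```

```text
now [ 623.6 -267.7  262.9] [ 1.7986e+02 -2.0000e-02 -1.1770e+02] op 0.265 F [ 0.1 -0.1 -0.9] t 32.55
shift cm [-14.84   7.21  -0.  ] turn -32.95 (alt 147.1 ) rows>= 4
```

```bash
python3 -m creep '15 -1 0.5 0 -2; 15 -3 1.5 0 -6; 15 -6 2.9 0 -12; 15 -9 4.4 0 -19; 15 -12 5.8 0 -26; 15 -14 6.8 0 -31; 15 -14.8 7.2 0 -33; 15 -14.8 7.2 0 -33; 15 -14.8 7.2 0 -33; 15 -14.8 7.2 0 -33' 40; python3 - <<'E'
from h import *
goto(628.8,-102.8,184,-84.75)
save('wrist','w22')
E
```

```text
clock: 33.55
eef_pos: [628.7, -104.3, 262.9]
tcp_rot: [3.139, 0.001, -1.48]
contact_force: [0.4, -0.2, -1.2]
opening: 0.266
now [ 628.7 -104.3  262.9] [ 1.7987e+02  5.0000e-02 -8.4810e+01] op 0.266 F [ 0.4 -0.2 -1.2] t 33.55
shift cm [-0.14 -0.04  7.89] turn -0.06 (alt 179.9 ) rows>= 2
```

View pics/w22.png

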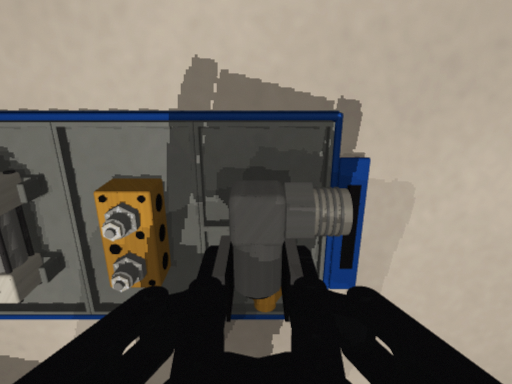

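```bash
python3 -m creep '15 -0.1 0 0.5 0; 15 -0.1 0 1.5 0; 15 -0.1 0 3 0; 15 -0.1 0 4.5 0; 15 -0.1 0 5.5 0; 15 -0.1 0 6.2 0; 15 -0.1 0 6.6 0; 15 -0.1 0 6.8 0; 15 -0.1 0 6.8 0; 15 -0.1 0 6.8 0; 15 -0.1 0 6.8 0' 40; python3 - <<'E'
from h import *
goto(628.8,-102.8,180,-84.75)
save('wrist','w23'); save('side','s23')
E
```

```text
clock: 34.7
eef_pos: [628.6, -103.3, 195.4]
tcp_rot: [3.14, 0.001, -1.48]
contact_force: [0.9, 0.1, -0.3]
opening: 0.268
now [ 628.6 -103.3  195.4] [ 1.7992e+02  4.0000e-02 -8.4810e+01] op 0.268 F [ 0.9  0.1 -0.3] t 34.7
shift cm [-0.04 -0.03  1.54] turn -0.06 (alt 179.9 ) rows>= 1
```

View pics/w23.png

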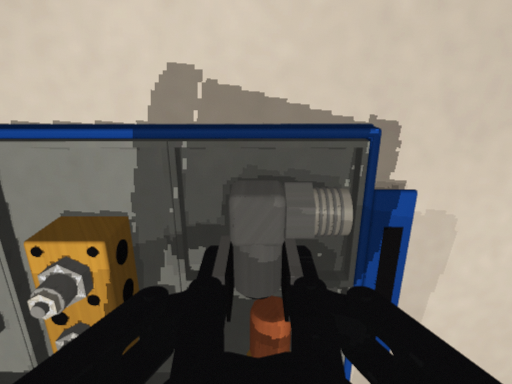

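```bash
python3 - <<'E'
from h import *
c,s=np.cos(np.radians(5.25)),np.sin(np.radians(5.25))
for n,u,v,z in [('thread',352,212,33.6),('plainEnd',258,298,24),('knucFar',258,180,24),('rimInnerR',360,200,16),('rimOuterR',377,200,16),('wallL',178,200,16),('farO',258,125,16)]:
    q=w('w23',u,v,z)[:2]; d=q-[595.5,-16.7]; print(n,q.round(1),'tray',round(d@[c,s],1),round(d@[-s,c],1))
E
```

```text
thread [ 659.4 -143.8] tray 52.0 -132.4
plainEnd [ 601.6 -106.7] tray -2.2 -90.2
knucFar [ 667.5 -100.6] tray 64.0 -90.1
rimInnerR [ 659.1 -152.9] tray 50.9 -141.5
rimOuterR [ 659.9 -161.5] tray 50.9 -150.0
wallL [650.7 -61.7] tray 50.8 -49.9
farO [691.6 -98.4] tray 88.2 -90.1
```

```bash
python3 -m creep '15 0 0 0.3 0; 15 0 0 0.7 0; 15 0 0 1 0; 15 0 0 1.2 0; 15 0 0 1.35 0; 15 0 0 1.4 0; 15 0 0 1.4 0; 15 0 0 1.4 0' 40; python3 -c "
from h import *
goto(628.8,-102.8,179.8,-84.75)"
```

```text
clock: 35.6
eef_pos: [628.6, -103.3, 181.4]
tcp_rot: [3.14, 0.001, -1.48]
contact_force: [-0.0, -0.6, -0.6]
opening: 0.263
now [ 628.6 -103.3  181.4] [ 1.7992e+02  4.0000e-02 -8.4810e+01] op 0.263 F [-0.  -0.6 -0.6] t 35.6
shift cm [-0.05 -0.03  0.16] turn -0.06 (alt 179.9 ) rows>= 1
```

```bash
python3 -m creep '15 0 0 0.05 0; 15 0 0 0.1 0; 15 0 0 0.15 0; 15 0 0 0.18 0; 15 0 0 0.18 0; 15 0 0 0.18 0' 40
```

```text
clock: 36.2
eef_pos: [628.6, -103.3, 179.8]
tcp_rot: [3.14, 0.001, -1.48]
contact_force: [-2.0, 0.9, 4.3]
opening: 0.266
```

In contact with the floor at about 5 N. I'll release to a narrow opening and retreat.

```bash
python3 -m creep '30 0 0 0 0; 34 0 0 0 0; 38 0 0 0 0; 38 0 0 0 0; 38 0 0 0 0; 38 0 0 -0.5 0; 38 0 0 -1.5 0; 38 0 0 -3 0; 40 0 0 -5 0; 40 0 0 -7.5 0; 40 0 0 -10 0; 40 0 0 -12 0; 40 0 0 -13.5 0; 40 0 0 -13.5 0; 40 0 0 -13.5 0'; python3 - <<'E'
from h import *
save('wrist','w24')
goto(500,-350,400,-84.75)
E
```

```text
clock: 37.7
eef_pos: [628.6, -103.3, 315.0]
tcp_rot: [3.141, 0.001, -1.48]
contact_force: [-0.6, -0.3, -0.3]
opening: 0.398
now [ 628.4 -103.3  314.2] [ 1.7987e+02  5.0000e-02 -8.4810e+01] op 0.401 F [ 0.3 -0.2 -0.4] t 37.75
shift cm [23.4  15.04 -8.57] turn -0.06 (alt 179.9 ) rows>= 6
```

View pics/w24.png

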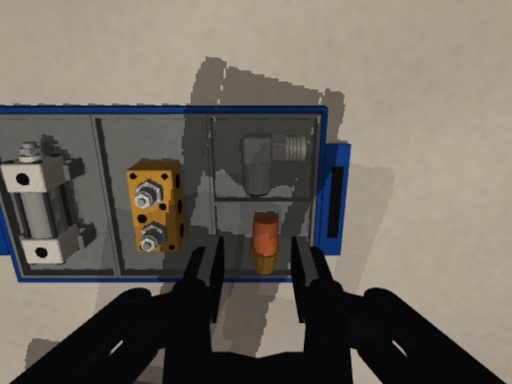

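```bash
python3 -m creep '40 2 1.3 -1.5 0; 40 5 3.2 -3.5 0; 40 9 5.8 -6 0; 40 13 8.4 -8 0; 40 17 11 -8.5 0; 40 20.5 13.2 -8.5 0; 40 23 14.8 -8.5 0; 40 23.4 15 -8.5 0; 40 23.4 15 -8.5 0; 40 23.4 15 -8.5 0'; python3 - <<'E'
from h import *
save('top','t9'); save('side','s9')
p=cv2.imread('pics/t9.png'); c=cv2.resize(p[110:210,190:340],None,fx=5,fy=5,interpolation=cv2.INTER_CUBIC); cv2.imwrite('pics/t9c.png',np.clip(c*1.4,0,255).astype(np.uint8))
p=cv2.imread('pics/s9.png'); c=cv2.resize(p[140:280,150:330],None,fx=4,fy=4,interpolation=cv2.INTER_CUBIC); cv2.imwrite('pics/s9c.png',c)
E
```

```text
clock: 38.75
eef_pos: [500.7, -349.1, 398.5]
tcp_rot: [3.138, 0.002, -1.48]
contact_force: [-0.1, 0.5, -0.1]
opening: 0.401
```

View pics/t9c.png

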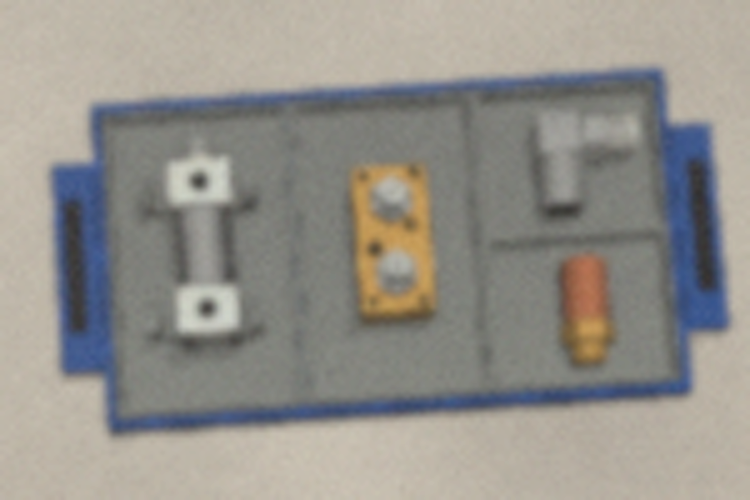

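View pics/s9c.png

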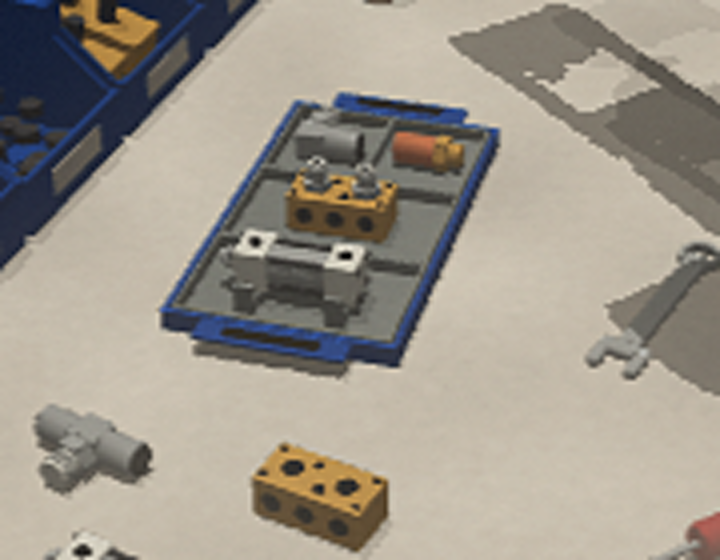

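View pics/t9.png

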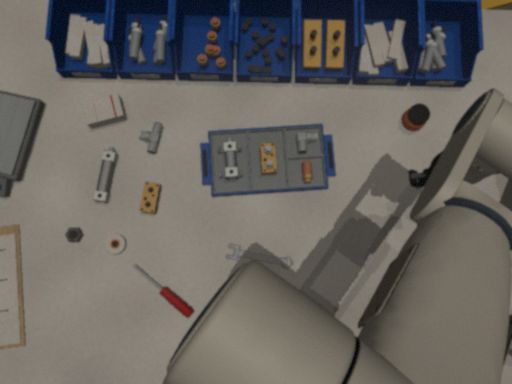

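All four parts sit in place and the three parts to leave are undisturbed. A quick depth check of the heights before signing off.

```bash
python3 - <<'E'
from h import *
P=cloud('t9')
for n,(u,v) in {'cap far (46)':(198,165),'cap near (46)':(208,323),'block (36)':(378,240),'elbow plain (30)':(562,185),'elbow knuckle (30)':(560,130),'elbow thread(28)':(612,133),'silencer (30)':(585,285)}.items():
    x=190+u/5;y=110+v/5; a=P[int(y)-1:int(y)+3,int(x)-1:int(x)+3,2]; a=a[a<200]; print(n,np.median(a).round(1))
from rig import sign_off
s=sense(); print(s['contact_force'].round(1),s['qvel'].round(3).tolist(),s['clock'])
E
```

```text
cap far (46) 46.7
cap near (46) 45.8
block (36) 37.1
elbow plain (30) 29.1
elbow knuckle (30) 30.7
elbow thread(28) 28.7
silencer (30) 29.2
[0.3 1.1 0.4] [0.002, -0.004, -0.002, -0.002, -0.0, -0.002] 38.85
```

```bash
python3 -c "
from rig import sign_off; print(sign_off())"
```

```text
the job is handed in; nothing more can be done
None
```

The kit is in the blue tray and handed in at about 39 s of the 102 s allowed. I placed the parts in the order you gave and lowered each until it touched down (4–7 N) before letting go:

- **Short cylinder:** lies across both cradles.
- **Valved manifold:** stands upright in the plain insert.
- **Silencer:** lies flat in the near compartment of the divided insert.
- **Elbow:** lies flat in the far compartment of the divided insert.

In the last top and side pictures every part was in its place. Part-top heights measured by depth were all within about 1 mm of expected:

| Part | Measured (mm) | Expected (mm) |
|---|---|---|
| Cylinder caps | 46.7 and 45.8 | 46 |
| Manifold block | 37.1 | 36 |
| Elbow (plain arm, knuckle) | 29.1 and 30.7 | 30 |
| Elbow (thread) | 28.7 | about 28 |
| Silencer | 29.2 | 30 |

In the pictures the long cylinder, the bare manifold and the tee still lie where they were. The gripper was clear of everything when I handed in. No final check failed. Earlier, rough top-view readings of the manifold position (about 8 mm) and the silencer angle (a few degrees) disagreed with the wrist camera, so I re-measured both from close above before gripping.

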